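Press a plaster stamp block home in the lever press

ROBOT

A 7-joint arm with a two-finger parallel gripper is mounted at the origin on the work surface. World frame = base frame: x ahead of the robot, y to its left, z up, the work surface at z = 0. Lengths are in m, angles in rad, forces in N, time in s.
With the tool pointing down it reaches from about 0.425 to 0.875 m from the base axis. Payload 9.9 kg.
Tool frame: the origin (TCP) lies between the finger pads; the fingertips stand 22 mm ahead of it and the grasp point (between the pads) lies 3 mm ahead of it; z points along the fingers, y is the line along which they close (so a half turn about z gives the same grasp; the last joint's range is limited). The gripper opens to 85 mm and grips with 20 to 120 N. Pads are 22 mm wide; open, the fingers measure 114 mm over their backs; the gripper's body (76 mm by 85 mm) begins 54 mm behind the grasp point. The pads swing forward as they close: fully open they stand 13 mm farther back than shut.
Start: joints at [-1.35, 0.576, 0.025, 1.437, -0.015, 1.129, -0.057], TCP at [0.203, 0.644, 0.253] pointing down, gripper open.
Joint ranges: [-2.76, 2.76], [-0.34, 2.15], [-1.52, 1.57], [0.19, 2.46], [-1.09, 4.23], [0.17, 1.99], [-2.82, 2.82]. Speed limits (rad/s): [2.22, 2.22, 3.01, 3.01, 3.14, 3.14, 3.14].

INTERFACE

Orientations are given as a unit quaternion [w, x, y, z].
In Python, from cell import ctrl gives the robot as it stands. The module is installed in compiled form; this text tells all that it offers.
- The arm moves only by the tool jog_arm, never from a script. Its arguments are lists of equal length, an entry for each row: "translation": the shift along the tool's x, y, z as a fraction of full scale, a list of three; "twist": the turn, a rotation vector about the tool's x, y, z as a fraction of full scale, a list of three; "fingers": the closure, from 0 (fully open) to 1 (shut). In form: {"translation": [[x, y, z], ...], "twist": [[wx, wy, wz], ...], "fingers": [fingers, ...]}. A call has exactly 5 rows; each row is the pose to reach, as a shift and turn from the pose commanded when the call began, along the tool's axes at that moment; what a row does not reach only later rows make up. Full scale, the value 1, is 0.75 m for a shift and 0.5 rad for a turn. A row lasts 1/8 s, in which the tool goes at most 62.5 mm and 10.7 degrees, less where a joint would pass 70% of its speed; a pose out of reach is approached as far as the arm can. A call with a number of a shift or a turn outside -1 to 1 is refused whole. A call with a gripper value outside its range is refused whole. The fingers move at their own pace and stop on an object; "force" is the grip in N (left out, the last holds). Time passes only in rows, so rows that repeat a pose let the fingers close, or fill a call up. It gives the time, the measured TCP pose, the force, the opening and the grip force at its end, in the units of the state.
- ctrl.get_state(): the state, without advancing time (a new reading comes with each control period).
- ctrl.grab_frame(name): name is "scene" or "top" or "wrist"; returns (picture, depth): 384x512x3 uint8, red, green, blue; 384x512 float32, m along the optical axis (not along the pixel's ray), 0 where there is no reading.
- ctrl.camera_info(name): a dict with "K" (3x3 intrinsics, pixels), "cam_to_world" (4x4, takes a point from camera to world coordinates). Camera axes: x right, y up, looking along -z (the intrinsics and any distortion apply to the point x, -y, -z); pixel columns grow to the right and rows downward; lengths in m; the calibration is good to about 2 mm. A picture is of the moment at which its call begins: read the wrist's pose just before it. camera_info takes no time and is no camera call; for the wrist camera it gives the pose at the moment of the call.
- ctrl.job_done(): hands the job in; it is judged then, once.
Trained networks look in the newest picture that a camera, given by its name, has taken for a name from the list of things; names that differ only in an ending like _2 or _b are one class to them, and where a whole thing is asked for, a point or a joint stands for the part that bears it (a point fixed in the world has none). Each returns a list of dicts, best first, with "p" (0 to 1); they miss things now and then, are a little off and sometimes report something else, mostly with a low value. They report only what shows in the picture. A call takes as long as a camera call. They do not tell look-alikes from the thing itself.
- ctrl.silhouettes(camera, target): "pixels" (384x512 bool, what is visible of it) and "extent" ([left, top, width, height] in pixels, round what is visible of it).
The state is a dict: "time": time; "joint_pos": joint angles; "dq": joint speeds; "joint_efforts": joint torques, N m; "ee_pos": TCP position; "ee_rot": TCP orientation; "contact_force": force on the tool from outside, world axes, zero at the start; "torque": the same for the moment, N m; "width": opening from 0.0 (shut) to 1.0 (fully open); "grasp_force": force on a finger pad.
Only numpy, scipy, OpenCV 4.12 (cv2) and the standard library are available. Lean on these libraries where they do the work, as an engineer would, in place of code of your own. Each camera call takes 0.05 s, during which the arm holds its last target. There are 200 camera calls.

TASK

Lay the white plaster stamp block, patterned face up, into the recess of the green lever press so that it sits on the raised cork bed, and let go of it. Then pull the sprung lever down by its wooden grip until its foot has pushed the block fully home, flush with the wooden frame; feel for the moment it bottoms out and force it no further, for plaster cracks. Hold for a moment, then ease the lever slowly all the way back up without letting it spring back, and leave the mug, bowl and jar alone.

Things in the scene. Friction and masses are not known exactly. Their poses are not given: they have to be found in the camera images.
- block: white plaster stamp block, 56 (its x) x 100 (its y) x 40 mm high, about 0.3 kg, lying flat with its blue and terracotta pattern on top; origin at the centre of its underside, z up. Either way round in the recess is right.
- block_top (a point): centre of the block's top face, 40 mm above its origin; same axes
- press: green bench lever press, fixed; origin under the recess centre, at bench level, axes parallel to those of recess. Base plate 12 mm thick, x -100 to +170 mm, y -95 to +95 mm; two hinge brackets 122 mm high at x 78 to 122 mm, y +-68 to +-80 mm.
- recess (a point): centre of the mouth of the press's rectangular recess, level with the top of its wooden frame (60 mm above the bench). Inside 62 mm (x) x 106 mm (y): the block has 3 mm to spare each side; frame walls 16 mm thick, inner edge bevelled 4 mm. The hinge lies 100 mm to its +x; the lever comes down towards -x.
- bed: cork-coloured plate that is the floor of the recess; origin at its underside's centre, 6 mm thick. It starts raised, its top about 16 to 19 mm below the frame top, so that a block laid on it stands about 21 to 24 mm proud. It is held by stiff friction: about 12 N pushes it down, and it stays where it is left. At the bottom its top lies 40 mm below the frame top, and the block is flush.
- lever (a joint): angle of the press lever, rad: 0 = home, leaning 0.30 back beyond upright; 1.87 = level, pointing to the recess's -x; stop at 2.12. A spring pulls it home: about 1 N at the grip at first, 5 N when level, and if let go it snaps back.
- lever_hinge (a point): centre of the lever's hinge axis (this frame's y), 105 mm above the bench, fixed to the press, axes as recess. 100 mm out from it the lever carries a round rubber foot, 36 mm wide, on a stiff spring (12 N per mm) and a screw: when level its tip is 45 mm below the arms, plus or minus 9 mm, set differently each time. So the lever angle at which the block is home must be felt.
- grip_bar (a point): centre of the lever's grip: a free-turning wooden sleeve, 22 mm diameter, 96 mm long, parallel to the hinge and 190 mm from it, between two green arms (10 mm thick, centres 58 mm each side of the middle). This frame turns with the lever: its x axis points from the grip to the hinge.
- mug: blue ceramic mug, radius 38 mm, 90 mm high, handle at its +y; origin at the centre of its underside
- bowl: white ceramic bowl, radius 65 mm, 60 mm high; origin at the centre of its underside
- jar: amber glass jar with yellow lid, radius 35 mm, 90 mm high; origin at the centre of its underside
Things that resemble listed ones, but are neither listed nor needed, are in the scene too. Of the things that look like the block, the largest one is meant.

How it is judged:
On the way, in this order (a step that is already met when the one before it is completed fails the run):
1. the block lies in the recess on the raised bed, at least 10 mm proud, released, with the lever still up (horizontal distance between block_top and recess below 0.005 m and z of block_top in the frame of recess between 0.01 and 0.028 m and angle between the x axis of block and the x axis of recess, either way round below 0.12 rad and angle between block's own z axis and vertical below 0.12 rad and contact force between the fingers and block below 0.3 N and value of joint lever below 0.3 rad), for 0.1 s.
2. the lever, not the hand, holds the block down, flush within 2 mm (value of joint lever above 1.6 rad and z of block_top in the frame of recess below 0.002 m and contact force between block and bed above 9 N and contact force between each of the arm, the fingers and block below 0.3 N), for 0.2 s.
3. the lever is back home (value of joint lever below 0.08 rad), for 0.2 s.
At the end, for the whole second after the job is handed in: The block rests pattern up in the recess, its top flush with the frame within 2.5 mm, and the lever is back home (below 0.08 rad) (value of joint lever below 0.08 rad and horizontal distance between block_top and recess below 0.005 m and z of block_top in the frame of recess between -0.0025 and 0.0025 m and angle between the x axis of block and the x axis of recess, either way round below 0.12 rad and angle between block's own z axis and vertical below 0.05 rad and linear speed of block below 0.01 m/s); the robot touches nothing.
It fails at once if the block is forced onto the bed with more than 55 N (the plaster cracks) (contact force between block and bed above 55 N).
It fails at once if the lever springs back faster than 1.5 rad/s (velocity of joint lever below -1.5 rad/s).
It fails at once if the mug, bowl or jar is moved more than 20 mm or tipped (distance of any of mug, bowl, jar from where it was at the start of the episode above 0.02 m or angle between any of mug, bowl, jar's own z axis and vertical above 0.3 rad).
It also fails if it takes over 72 s, if anything falls off the work surface, if the arm or the gripper's body presses on something with over 40 N, if the wrist force passes 120 N, or if a joint passes its speed limit or range.

## Working session

There is one attempt and no reset: what is moved stays moved. The work goes in short steps, Python scripts to look and compute and a tool call to move; the robot and the scene stay as the last step left them, time stands still between calls to the robot, and variables do not carry over. Pictures are saved under pics/ and viewed, at most 10 in all, crops included, and the job is handed in when it is done.

Besides the shell and the picture viewer there is one more tool, called after ">>>" as a command line: name --argument value ..., lists and objects as JSON in quotes. jog_arm: Moves the arm, as the interface text tells. Shift numbers are shares of 0.75 m and turn numbers shares of 0.5 rad, none past 1 either way. Its arguments: {"type":"object","properties":{"translation":{"type":"array"},"twist":{"type":"array"},"fingers":{"type":"array"},"force":{"type":"number"}},"required":["translation","twist","fingers"]}

```bash
mkdir -p pics
cat > h.py <<'E'
import numpy as np, cv2
from cell import ctrl
from scipy.spatial.transform import Rotation as R
def pts(cam,d,info=None):
    i=info or ctrl.camera_info(cam);K=np.array(i["K"]);T=np.array(i["cam_to_world"])
    v,u=np.mgrid[:d.shape[0],:d.shape[1]]
    P=np.stack([(u-K[0,2])/K[0,0]*d,-(v-K[1,2])/K[1,1]*d,-d],-1)
    return P@T[:3,:3].T+T[:3,3]
def pose():
    s=ctrl.get_state();q=s["ee_rot"];return np.array(s["ee_pos"]),R.from_quat([q[1],q[2],q[3],q[0]]),s
def go(target,Rt):  # fractions for jog
    p,r,s=pose();return np.round(r.inv().apply(np.array(target)-p)/.75,4),np.round((r.inv()*Rt).as_rotvec()/.5,4)
E
python3 - <<'E'
from h import *
out=[]
for c in("scene","top"):
    im,d=ctrl.grab_frame(c);i=ctrl.camera_info(c);print(c,i)
    P=pts(c,d)
    np.savez(f"{c}.npz",im=im,P=P,d=d)
    for n in("block","press","bed","grip_bar","mug","bowl","jar"):
        for x in ctrl.silhouettes(c,n):
            m=x["pixels"]&(d>0)
            if m.sum()<5: continue
            Q=P[m];print(c,n,round(x["p"],2),x["extent"],m.sum(),np.median(Q,0).round(3),np.percentile(Q,2,axis=0).round(3),np.percentile(Q,98,axis=0).round(3))
    out.append(im)
im=np.vstack([out[0],out[1]])
cv2.imwrite("pics/a.png",cv2.cvtColor(out[0],cv2.COLOR_RGB2BGR));cv2.imwrite("pics/b.png",cv2.cvtColor(out[1],cv2.COLOR_RGB2BGR))
print(pose())
E
```

```text
scene {'K': array([[438.16587071,   0.        , 251.53854774],
       [  0.        , 438.16587071, 187.48719847],
       [  0.        ,   0.        ,   1.        ]]), 'cam_to_world': array([[-0.40707176, -0.74171122,  0.53306383,  1.28983103],
       [ 0.91328474, -0.32140066,  0.2502251 ,  0.3471396 ],
       [-0.0142677 ,  0.58869863,  0.80822667,  1.32616252],
       [ 0.        ,  0.        ,  0.        ,  1.        ]])}
scene block 0.79 [179.5, 195.4, 21.6, 25.6] 272 [ 0.599 -0.22   0.027] [ 0.56  -0.245  0.001] [ 0.632 -0.201  0.035]
scene block 0.74 [180.7, 166.2, 33.8, 23.3] 550 [ 0.477 -0.263  0.036] [ 0.41  -0.328 -0.004] [ 0.503 -0.213  0.045]
scene block 0.51 [191.3, 143.6, 18.4, 16.0] 199 [ 0.347 -0.315  0.026] [ 0.321 -0.352  0.004] [ 0.364 -0.284  0.034]
scene press 0.59 [240.6, 177.4, 98.0, 86.9] 4293 [0.534 0.142 0.019] [ 0.405 -0.016  0.   ] [0.615 0.248 0.295]
scene press 0.49 [181.8, 166.9, 31.8, 23.0] 467 [ 0.479 -0.26   0.037] [ 0.44  -0.311  0.005] [ 0.502 -0.213  0.045]
scene bed 0.75 [267.6, 202.0, 25.0, 23.0] 374 [0.501 0.079 0.041] [0.454 0.049 0.035] [0.54
[... 2624 characters left out ...]
0.8, 'joint_pos': array([-1.34979841,  0.57569297,  0.02488302,  1.43708695, -0.01500583,
        1.12897413, -0.05647829]), 'dq': array([-0.00156459,  0.00021717,  0.00110795, -0.00162538, -0.00066858,
        0.00074302, -0.00088597]), 'joint_efforts': array([ 4.20527149e-04, -7.65385151e+01,  2.24874236e+00, -2.86271775e+01,
        1.53401698e-02,  2.84407251e-03, -1.20864982e-05]), 'ee_pos': array([0.20255561, 0.64391095, 0.25329779]), 'ee_rot': array([-8.43597315e-06,  1.51794002e-01,  9.88412151e-01,  1.25516022e-05]), 'contact_force': array([ 0.2264222 , -0.77160154, -0.86391863]), 'torque': array([0.01885355, 0.02975397, 0.00014697]), 'grasp_force': 0.0, 'width': 1.003381346213921})
```

View pics/a.png

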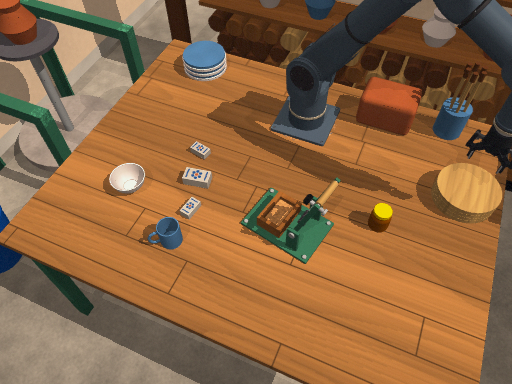

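View pics/b.png

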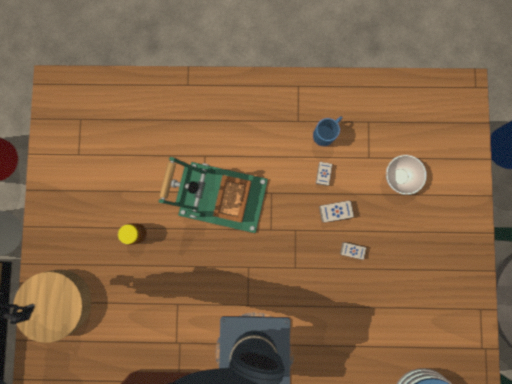

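The scene view shows the press at around (290,220). The block is the largest of three look-alikes, at (197,178), which is (337,211) in the top view. Next I'll fit both poses.

Run:
```python
from h import *
for c in("top","scene"):
    z=np.load(c+".npz");P=z["P"];im=z["im"].astype(int)
    near=lambda x,y,r:np.hypot(P[...,0]-x,P[...,1]-y)<r
    m=near(.465,-.263,.08)&(abs(P[...,2]-.041)<.008);r=cv2.minAreaRect((P[m][:,:2]*1000).astype(np.float32));print(c,"block",m.sum(),r,np.median(P[m][:,2]))
    m=near(.50,.09,.09)&(P[...,2]>.052)&(P[...,2]<.068);r=cv2.minAreaRect((P[m][:,:2]*1000).astype(np.float32));print("frame",m.sum(),r,np.median(P[m][:,2]))
    m=near(.50,.13,.2)&(P[...,2]>.008)&(P[...,2]<.020)
    r=cv2.minAreaRect((P[m][:,:2]*1000).astype(np.float32));print("base",m.sum(),r)
    m=near(.55,.24,.15)&(P[...,2]>.25);r=cv2.minAreaRect((P[m][:,:2]*1000).astype(np.float32));print("grip",m.sum(),r,P[m][:,2].max())
```

```text
top block 517 ((468.25079345703125, -265.71337890625), (55.83526611328125, 101.05470275878906), 10.72909164428711) 0.04050009232401397
frame 613 ((504.75982666015625, 80.44131469726562), (94.14252471923828, 137.95272827148438), 78.0254135131836) 0.06043876046197405
base 2336 ((484.3031311035156, 139.85438537597656), (314.37799072265625, 327.769775390625), 79.86798095703125)
grip 431 ((536.00537109375, 228.45547485351562), (31.806882858276367, 125.7356948852539), 78.00935363769531) 0.30297606396559906
scene block 334 ((468.28863525390625, -264.4395446777344), (62.15814208984375, 102.53746795654297), 11.027447700500488) 0.03889300970663845
frame 515 ((504.28594970703125, 80.514404296875), (97.81221008300781, 143.39108276367188), 77.5280532836914) 0.058587381642118075
base 1797 ((502.54461669921875, 122.55958557128906), (320.32867431640625, 308.3312683105469), 50.71610641479492)
grip 311 ((538.39404296875, 233.30723571777344), (28.579301834106445, 126.59880065917969), 73.25679016113281) 0.3032245977538437
```

```bash
cat >> h.py <<'E'
def Rd(deg,tilt=0): # tool down, y axis at world yaw deg
    y=np.array([np.cos(np.deg2rad(deg)),np.sin(np.deg2rad(deg)),0]);z=np.array([0,0,-1.]);return R.from_matrix(np.stack([np.cross(y,z),y,z],1))
def plan(wps,step=.06,rstep=.18,start=None):
    """wps: [(pos,R)], prints chunks of 5 rows"""
    p,r=start or pose()[:2];rows=[]
    for P,Rt in wps:
        P=np.array(P,float);a=(r.inv()*Rt).as_rotvec()
        n=max(1,int(np.ceil(max(np.linalg.norm(P-p)/step,np.linalg.norm(a)/rstep))))
        rows+=[(p+(P-p)*k/n,r*R.from_rotvec(a*k/n)) for k in range(1,n+1)];p,r=P,Rt
    while len(rows)%5:rows.append(rows[-1])
    p,r=start or pose()[:2]
    for c in range(0,len(rows),5):
        ch=rows[c:c+5]
        print("T",[[float(v) for v in np.round(r.inv().apply(q-p)/.75,3)] for q,_ in ch]);print("W",[[float(v) for v in np.round((r.inv()*s).as_rotvec()/.5,3)] for _,s in ch])
        p,r=ch[-1]
E
python3 - <<'E'
from h import *
b=Rd(10.9)
plan([((.45,.45,.42),Rd(50)),((.58,.1,.42),Rd(20)),((.468,-.265,.22),b)])
E
```

```text
T [[-0.065, -0.025, -0.037], [-0.131, -0.049, -0.074], [-0.196, -0.074, -0.111], [-0.262, -0.098, -0.148], [-0.327, -0.123, -0.185]]
W [[0.0, -0.0, 0.131], [0.0, -0.0, 0.262], [0.0, -0.0, 0.393], [0.0, -0.0, 0.524], [0.0, -0.0, 0.656]]
T [[-0.07, -0.002, -0.037], [-0.129, -0.041, -0.037], [-0.189, -0.08, -0.037], [-0.248, -0.12, -0.037], [-0.307, -0.159, -0.037]]
W [[0.0, -0.0, 0.131], [0.0, -0.0, 0.281], [0.0, -0.0, 0.43], [0.0, -0.0, 0.58], [0.0, -0.0, 0.73]]
T [[-0.069, -0.015, 0.0], [-0.139, -0.031, 0.0], [-0.208, -0.046, 0.0], [-0.249, -0.095, 0.033], [-0.29, -0.143, 0.067]]
W [[0.0, 0.0, 0.15], [0.0, 0.0, 0.299], [0.0, 0.0, 0.449], [0.0, 0.0, 0.489], [0.0, 0.0, 0.528]]
T [[-0.052, -0.036, 0.033], [-0.105, -0.073, 0.067], [-0.157, -0.109, 0.1], [-0.209, -0.145, 0.133], [-0.261, -0.182, 0.167]]
W [[0.0, 0.0, 0.04], [0.0, 0.0, 0.079], [0.0, 0.0, 0.119], [0.0, 0.0, 0.159], [0.0, 0.0, 0.199]]
T [[-0.056, -0.031, 0.033], [-0.056, -0.031, 0.033], [-0.056, -0.031, 0.033], [-0.056, -0.031, 0.033], [-0.056, -0.031, 0.033]]
W [[0.0, 0.0, 0.04], [0.0, 0.0, 0.04], [0.0, 0.0, 0.04], [0.0, 0.0, 0.04], [0.0, 0.0, 0.04]]
```

>>> jog_arm --translation '[[-0.065,-0.025,-0.037],[-0.131,-0.049,-0.074],[-0.196,-0.074,-0.111],[-0.262,-0.098,-0.148],[-0.327,-0.123,-0.185]]' --twist '[[0,0,0.131],[0,0,0.262],[0,0,0.393],[0,0,0.524],[0,0,0.656]]' --fingers '[0,0,0,0,0]' --force 40

```text
time: 1.42
ee_pos: [0.41, 0.481, 0.3932]
ee_rot: [0.0, 0.312, 0.95, 0.0]
contact_force: [0.6, 0.6, -0.3]
width: 1.0
grasp_force: 0.0
```

>>> jog_arm --translation '[[-0.07,-0.002,-0.037],[-0.129,-0.041,-0.037],[-0.189,-0.08,-0.037],[-0.248,-0.12,-0.037],[-0.307,-0.159,-0.037]]' --twist '[[0,0,0.131],[0,0,0.281],[0,0,0.43],[0,0,0.58],[0,0,0.73]]' --fingers '[0,0,0,0,0]'

```text
time: 2.05
ee_pos: [0.5243, 0.2482, 0.42]
ee_rot: [0.0, 0.48, 0.878, 0.0]
contact_force: [0.8, 0.3, -0.7]
width: 1.002
grasp_force: 0.0
```

>>> jog_arm --translation '[[-0.069,-0.015,0.0],[-0.139,-0.031,0.0],[-0.208,-0.046,0.0],[-0.249,-0.095,0.033],[-0.29,-0.143,0.067]]' --twist '[[0,0,0.15],[0,0,0.299],[0,0,0.449],[0,0,0.489],[0,0,0.528]]' --fingers '[0,0,0,0,0]'

```text
time: 2.68
ee_pos: [0.5515, 0.0073, 0.369]
ee_rot: [0.0, 0.59, 0.807, 0.0]
contact_force: [0.5, -0.6, 0.2]
width: 0.999
grasp_force: 0.0
```

>>> jog_arm --translation '[[-0.052,-0.036,0.033],[-0.105,-0.073,0.067],[-0.157,-0.109,0.1],[-0.209,-0.145,0.133],[-0.261,-0.182,0.167]]' --twist '[[0,0,0.04],[0,0,0.079],[0,0,0.119],[0,0,0.159],[0,0,0.199]]' --fingers '[0,0,0,0,0]'

```text
time: 3.3
ee_pos: [0.4809, -0.2202, 0.2438]
ee_rot: [0.0, 0.629, 0.777, 0.0]
contact_force: [0.5, -0.1, -0.4]
width: 1.002
grasp_force: 0.0
```

>>> jog_arm --translation '[[-0.056,-0.031,0.033],[-0.056,-0.031,0.033],[-0.056,-0.031,0.033],[-0.056,-0.031,0.033],[-0.056,-0.031,0.033]]' --twist '[[0,0,0.04],[0,0,0.04],[0,0,0.04],[0,0,0.04],[0,0,0.04]]' --fingers '[0,0,0,0,0]'

```text
time: 3.92
ee_pos: [0.468, -0.2638, 0.22]
ee_rot: [0.0, 0.636, 0.772, 0.0]
contact_force: [0.4, 0.3, 0.7]
width: 1.003
grasp_force: 0.0
```

Run:
```python
from h import *
p,r,s=pose();print(p,s["ee_rot"],s["width"])
i=ctrl.camera_info("wrist");im,d=ctrl.grab_frame("wrist");P=pts("wrist",d,i)
print(i["cam_to_world"]);np.savez("w1.npz",im=im,P=P)
cv2.imwrite("pics/c.png",cv2.cvtColor(im,cv2.COLOR_RGB2BGR))
m=(np.hypot(P[...,0]-.468,P[...,1]+.265)<.08)&(abs(P[...,2]-.04)<.006)&(d>0)
m=cv2.morphologyEx(m.astype(np.uint8),cv2.MORPH_OPEN,np.ones((5,5)))>0
rc=cv2.minAreaRect((P[m][:,:2]*1000).astype(np.float32));print(m.sum(),rc,np.median(P[m][:,2]))
```

```text
[ 0.46798853 -0.26383074  0.22001578] [3.34067644e-04 6.36223376e-01 7.71504768e-01 3.12012329e-04] 1.0025206718290334
[[ 9.81795810e-01 -1.80096894e-01 -6.03497805e-02  4.50876599e-01]
 [ 1.89937903e-01  9.32186296e-01  3.08143315e-01 -1.82505254e-01]
 [ 7.61584509e-04 -3.13996526e-01  9.49423826e-01  3.40659444e-01]
 [ 0.00000000e+00  0.00000000e+00  0.00000000e+00  1.00000000e+00]]
6270 ((464.8231201171875, -263.21429443359375), (56.04412841796875, 99.57319641113281), 10.669573783874512) 0.0400080659864713
```

View pics/c.png

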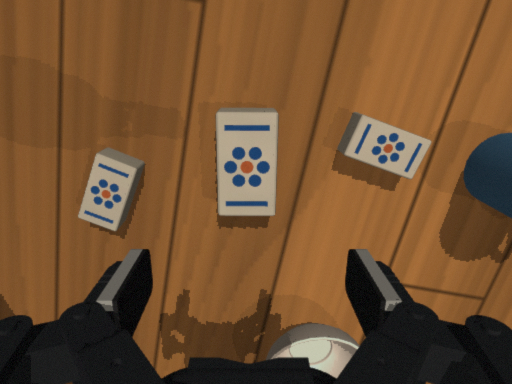

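The wrist view shows the block centred at (247,162), with the pattern up and a size match of 56.0 × 99.6 mm. Now I'll check the fingertip depth and plan the descent.

Run:
```python
from h import *
p,r,s=pose();z=np.load("w1.npz");P=z["P"];Q=r.inv().apply((P-p).reshape(-1,3)).reshape(P.shape)
for sl in (np.s_[248:300,95:160],np.s_[248:300,340:400]):
    q=Q[sl].reshape(-1,3);q=q[(q[:,2]<.06)];print(len(q),q[q[:,2].argsort()[-200:]].mean(0),q[:,2].max(),np.percentile(q,[2,98],axis=0))
b=Rd(10.67)
plan([((.4648,-.2632,.10),b),((.4648,-.2632,.043),b)],step=.03)
```

```text
2262 [ 0.00428073 -0.04433444  0.00566755] 0.008842120121958202 [[-0.00516696 -0.05662297 -0.0277044 ]
 [ 0.01414498 -0.04345791  0.00713206]]
2214 [0.00394138 0.04205814 0.00570642] 0.00906426656625183 [[-0.00550046  0.04118336 -0.02763231]
 [ 0.01410006  0.05436788  0.00705926]]
T [[0.0, -0.001, 0.04], [0.001, -0.002, 0.08], [0.001, -0.003, 0.12], [0.002, -0.004, 0.16], [0.002, -0.004, 0.198]]
W [[0.0, 0.0, 0.002], [0.001, 0.0, 0.005], [0.001, 0.0, 0.007], [0.002, 0.0, 0.01], [0.002, 0.0, 0.01]]
T [[0.0, 0.0, 0.038], [0.0, 0.0, 0.038], [0.0, 0.0, 0.038], [0.0, 0.0, 0.038], [0.0, 0.0, 0.038]]
W [[0.0, 0.0, 0.0], [0.0, 0.0, 0.0], [0.0, 0.0, 0.0], [0.0, 0.0, 0.0], [0.0, 0.0, 0.0]]
```

Run:
```python
from h import *
b=Rd(10.67)
plan([((.4672,-.2655,.10),b),((.4672,-.2655,.0395),b)],step=.04)
```

```text
T [[-0.001, -0.0, 0.053], [-0.001, -0.001, 0.107], [-0.002, -0.001, 0.16], [-0.002, -0.001, 0.2], [-0.002, -0.001, 0.241]]
W [[0.001, 0.0, 0.003], [0.001, 0.0, 0.007], [0.002, 0.0, 0.01], [0.002, 0.0, 0.01], [0.002, 0.0, 0.01]]
```

>>> jog_arm --translation '[[0,0,0.053],[-0.001,-0.001,0.107],[-0.002,-0.001,0.16],[-0.002,-0.001,0.2],[-0.002,-0.001,0.241]]' --twist '[[0,0,0],[0,0,0.005],[0.001,0,0.01],[0.002,0,0.01],[0.002,0,0.01]]' --fingers '[0,0,0,0,0]'

```text
time: 4.6
ee_pos: [0.4673, -0.2661, 0.038]
ee_rot: [-0.0, 0.639, 0.77, -0.0]
contact_force: [-0.1, 0.4, 0.3]
width: 0.997
grasp_force: 0.0
```

>>> jog_arm --translation '[[0,0,0],[0,0,0],[0,0,0],[0,0,0],[0,0,0]]' --twist '[[0,0,0],[0,0,0],[0,0,0],[0,0,0],[0,0,0]]' --fingers '[0.4,0.4,0.5,0.5,0.5]' --force 40

```text
time: 5.22
ee_pos: [0.4673, -0.2665, 0.0397]
ee_rot: [0.0, 0.639, 0.769, -0.0]
contact_force: [0.2, 1.2, 6.6]
width: 0.643
grasp_force: 45.1
```

```bash
cat > w.py <<'E'
from h import *
import sys
# wrist view: tip z in tool frame, and rectangle of plane at height band near a point (tool-rel)
def wrist(tag):
    p,r,s=pose();i=ctrl.camera_info("wrist");im,d=ctrl.grab_frame("wrist");P=pts("wrist",d,i)
    Q=r.inv().apply((P-p).reshape(-1,3)).reshape(P.shape);Q[d<=0]=np.nan
    cv2.imwrite(f"pics/{tag}.png",cv2.cvtColor(im,cv2.COLOR_RGB2BGR));np.savez(tag+".npz",im=im,P=P,Q=Q)
    return p,r,s,im,P,Q
E
python3 - <<'E'
from w import *
p,r,s,im,P,Q=wrist("d");print(p,s["width"],s["grasp_force"],s["contact_force"])
E
```

```text
[ 0.46728676 -0.26654742  0.03969671] 0.6432002722139654 45.070690512657166 [0.17195903 1.19998996 6.63141627]
```

View pics/d.png

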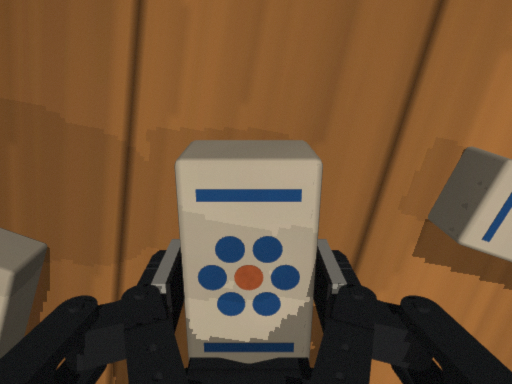

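The block is held evenly between the pads. The pattern is fully visible and centred around (249,275). Next I'll lift it and carry it to a spot beside the recess for a relative measurement.

Run:
```python
from h import *
p,r,s=pose()
plan([(p+[0,0,.14],r),((.602,.06,.22),Rd(78))],step=.05)
```

```text
T [[-0.0, 0.0, -0.062], [-0.0, 0.0, -0.124], [-0.0, 0.0, -0.187], [0.049, 0.032, -0.193], [0.099, 0.064, -0.2]]
W [[0.0, 0.0, 0.0], [0.0, 0.0, 0.0], [0.0, 0.0, 0.0], [-0.0, 0.0, -0.294], [-0.0, 0.0, -0.588]]
T [[0.038, 0.045, -0.007], [0.076, 0.09, -0.013], [0.114, 0.135, -0.02], [0.152, 0.18, -0.027], [0.19, 0.225, -0.034]]
W [[-0.0, 0.0, -0.294], [-0.0, 0.0, -0.588], [-0.0, 0.001, -0.883], [-0.0, 0.001, -1.177], [-0.0, 0.001, -1.471]]
T [[-0.002, 0.059, -0.007], [-0.002, 0.059, -0.007], [-0.002, 0.059, -0.007], [-0.002, 0.059, -0.007], [-0.002, 0.059, -0.007]]
W [[-0.0, 0.0, -0.294], [-0.0, 0.0, -0.294], [-0.0, 0.0, -0.294], [-0.0, 0.0, -0.294], [-0.0, 0.0, -0.294]]
```

>>> jog_arm --translation '[[0,0,-0.062],[0,0,-0.124],[0,0,-0.187],[0.049,0.032,-0.193],[0.099,0.064,-0.2]]' --twist '[[0,0,0],[0,0,0],[0,0,0],[0,0,-0.294],[0,0,-0.588]]' --fingers '[0.5,0.5,0.5,0.5,0.5]'

```text
time: 5.9
ee_pos: [0.5008, -0.1839, 0.1897]
ee_rot: [0.0, 0.518, 0.855, -0.0]
contact_force: [0.8, -0.5, -3.5]
width: 0.648
grasp_force: 45.0
```

>>> jog_arm --translation '[[0.038,0.045,-0.007],[0.076,0.09,-0.013],[0.114,0.135,-0.02],[0.152,0.18,-0.027],[0.19,0.225,-0.034]]' --twist '[[0,0,-0.294],[0,0,-0.588],[0,0,-0.883],[0,0,-1],[0,0,-1]]' --fingers '[0.5,0.5,0.5,0.5,0.5]'

```text
time: 6.52
ee_pos: [0.5848, 0.0207, 0.2144]
ee_rot: [-0.001, 0.292, 0.957, -0.0]
contact_force: [0.4, 0.1, -3.3]
width: 0.644
grasp_force: 45.0
```

Run:
```python
from h import *
p,r,s=pose();print(p,s["width"],s["grasp_force"])
plan([((.602,.06,.22),Rd(78))],step=.05)
```

```text
[0.58481295 0.02068637 0.21439634] 0.6439298820713021 45.033602714538574
T [[0.003, 0.019, -0.003], [0.007, 0.038, -0.005], [0.01, 0.056, -0.008], [0.01, 0.056, -0.008], [0.01, 0.056, -0.008]]
W [[-0.0, -0.001, -0.255], [-0.001, -0.001, -0.51], [-0.001, -0.002, -0.765], [-0.001, -0.002, -0.765], [-0.001, -0.002, -0.765]]
```

>>> jog_arm --translation '[[0.003,0.019,-0.003],[0.007,0.038,-0.005],[0.01,0.056,-0.008],[0.01,0.056,-0.008],[0.01,0.056,-0.008]]' --twist '[[0,0,-0.255],[0,0,-0.51],[-0.001,-0.002,-0.765],[-0.001,-0.002,-0.765],[-0.001,-0.002,-0.765]]' --fingers '[0.5,0.5,0.5,0.5,0.5]'

```text
time: 7.15
ee_pos: [0.6015, 0.0577, 0.2199]
ee_rot: [-0.0, 0.106, 0.994, -0.0]
contact_force: [-0.2, 0.0, -3.0]
width: 0.646
grasp_force: 45.1
```

```bash
cat > m.py <<'E'
from w import *
tag=sys.argv[1]
p,r,s,im,P,Q=wrist(tag);print(p,s["ee_rot"],s["width"])
# block top in tool frame: connected flat area near z=0
m=(abs(Q[...,2])<.008)&(abs(Q[...,0])<.07)&(abs(Q[...,1])<.0275)
print("blocktop z",np.median(Q[m][:,2]),np.percentile(Q[m],[1,99],axis=0).round(4))
g=(im.min(-1)>120)&(abs(Q[...,2])<.012)&(np.abs(Q[...,1])<.04)
rc=cv2.minAreaRect((Q[g][:,:2]*1000).astype(np.float32));print("block rect(tool mm)",g.sum(),rc)
# plane slope of the top
A=np.c_[Q[m][:,:2],np.ones(m.sum())];print("tilt",np.linalg.lstsq(A,Q[m][:,2],rcond=None)[0])
f=(abs(P[...,2]-.06)<.005)&(np.hypot(P[...,0]-.5046,P[...,1]-.0804)<.09)
f=cv2.morphologyEx(f.astype(np.uint8),cv2.MORPH_OPEN,np.ones((3,3)))>0
rc=cv2.minAreaRect((Q[f][:,:2]*1000).astype(np.float32));print("frame rect(tool mm)",f.sum(),rc,np.median(P[f][:,2]))
rc=cv2.minAreaRect((P[f][:,:2]*1000).astype(np.float32));print("frame world",rc)
b=(P[...,2]>.036)&(P[...,2]<.052)&(np.hypot(P[...,0]-.5046,P[...,1]-.0804)<.04);print("bed z",np.median(P[b][:,2]))
E
python3 m.py e
```

```text
[0.60149412 0.05767901 0.21994393] [-2.16680438e-04  1.06445920e-01  9.94318386e-01 -4.08005096e-04] 0.6462421531703402
blocktop z -0.00027537170336644875 [[-0.0386 -0.0259 -0.0019]
 [ 0.0528  0.0269  0.0048]]
block rect(tool mm) 14017 ((4.851478576660156, 2.1803455352783203), (54.280155181884766, 95.15695190429688), 89.91421508789062)
tilt [ 0.00783884 -0.00052919 -0.00028491]
frame rect(tool mm) 7113 ((84.13404846191406, 3.4774093627929688), (94.26444244384766, 100.4944839477539), 89.91317749023438) 0.05983557419262131
frame world ((519.9189453125, 78.7640609741211), (94.26468658447266, 100.49520111083984), 77.86618041992188)
bed z 0.04163671905963945
```

View pics/e.png

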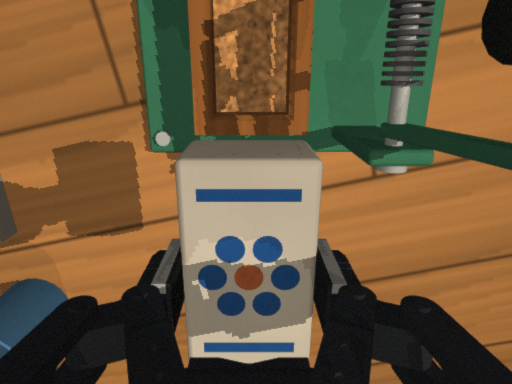

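The wrist view shows the block dot at (249,277) and the recess at the top of the picture, with its near edge at row 130. Next I'll find the block's offset within the tool frame.

```bash
cat > m2.py <<'E'
from w import *
def block_in_tool(im,Q):
    i=im.astype(int);v,u=np.mgrid[:384,:512]
    red=(i[...,0]>i[...,2]+50)&(i[...,0]>i[...,1]+35)&(abs(u-249)<25)&(abs(v-277)<25)
    blue=(i[...,2]>i[...,0]+50)&(abs(Q[...,2])<.012)&(abs(Q[...,1])<.03)&(abs(Q[...,0])<.06)
    n,l,st,ce=cv2.connectedComponentsWithStats(blue.astype(np.uint8))
    c=[(st[k,4],np.nanmedian(Q[l==k],0).round(4)) for k in range(1,n) if st[k,4]>100]
    print("red",red.sum(),np.nanmean(Q[red],0));[print(x) for x in c]
    w=(abs(Q[...,2])<.006)&(abs(Q[...,0]-.022)<.012)  # rows between bar and petals
    for lo in np.arange(.012,.034,.005):
        q=Q[(abs(Q[...,2])<.006)&(abs(Q[...,0]-lo)<.002)&(im.min(-1)>60)&(abs(Q[...,1])<.033)];print("y edges at x",lo.round(3),np.percentile(q[:,1],[.5,99.5]).round(4))
    q=Q[(abs(Q[...,2])<.008)&(abs(Q[...,1])<.02)&(Q[...,0]>.03)&(Q[...,0]<.07)&(im.min(-1)>60)];print("far x",np.percentile(q[:,0],[99,99.8]))
if __name__=="__main__":
    z=np.load(sys.argv[1]+".npz");block_in_tool(z["im"],z["Q"])
    Q,P=z["Q"],z["P"]
    # frame side edges, outer & inner
    f=abs(P[...,2]-.06)<.004
    for x in np.arange(.04,.11,.01):
        q=np.sort(Q[f&(abs(Q[...,0]-x)<.002)&(abs(Q[...,1])<.06)][:,1])
        if len(q)>10:
            k=np.where(np.diff(q)>.02)[0];print(x.round(2),q[[0,-1]].round(4),[(q[j].round(4),q[j+1].round(4)) for j in k])
E
python3 m2.py e
python3 - <<'E'
from h import *
plan([((.5047,.0804,.16),Rd(78))],step=.05)
E
```

```text
red 568 [ 0.00297672  0.00158879 -0.0005493 ]
(np.int32(1147), array([ 0.0389,  0.0015, -0.0006]))
(np.int32(578), array([ 0.0159, -0.0058, -0.0005]))
(np.int32(583), array([ 0.016 ,  0.009 , -0.0006]))
(np.int32(499), array([ 0.003 , -0.0134, -0.0005]))
(np.int32(493), array([ 0.0031,  0.0166, -0.0005]))
(np.int32(449), array([-0.0099, -0.0058, -0.0005]))
(np.int32(453), array([-0.01  ,  0.0091, -0.0005]))
(np.int32(779), array([-0.033 ,  0.0018, -0.0005]))
y edges at x 0.012 [-0.0323  0.0328]
y edges at x 0.017 [-0.026   0.0294]
y edges at x 0.022 [-0.0259  0.0289]
y edges at x 0.027 [-0.0257  0.0288]
y edges at x 0.032 [-0.0258  0.029 ]
far x [0.05297355 0.05310291]
0.04 [-0.0434  0.0501] []
0.05 [-0.0429  0.0507] []
0.06 [-0.0434  0.0501] [(np.float64(-0.028), np.float64(0.0349))]
0.07 [-0.0435  0.0503] [(np.float64(-0.0276), np.float64(0.0345))]
0.08 [-0.043   0.0506] [(np.float64(-0.0274), np.float64(0.0349))]
0.09 [-0.0432  0.0499] [(np.float64(-0.0278), np.float64(0.0345))]
0.1 [-0.0435  0.0502] [(np.float64(-0.0276), np.float64(0.0349))]
0.11 [-0.0436  0.0504] [(np.float64(-0.0279), np.float64(0.0344))]
T [[0.044, 0.001, 0.027], [0.088, 0.002, 0.053], [0.133, 0.002, 0.08], [0.133, 0.002, 0.08], [0.133, 0.002, 0.08]]
W [[-0.001, -0.0, -0.002], [-0.001, -0.0, -0.005], [-0.002, -0.0, -0.007], [-0.002, -0.0, -0.007], [-0.002, -0.0, -0.007]]
```

Run:
```python
from h import *
t=Rd(77.9)
plan([((.5045,.0806,.16),t),((.5045,.0806,.11),t)],step=.05)
```

```text
T [[0.044, 0.001, 0.027], [0.089, 0.002, 0.053], [0.133, 0.003, 0.08], [0.133, 0.003, 0.147], [0.133, 0.003, 0.147]]
W [[-0.001, -0.0, -0.001], [-0.001, -0.0, -0.003], [-0.002, -0.0, -0.004], [-0.002, -0.0, -0.004], [-0.002, -0.0, -0.004]]
```

>>> jog_arm --translation '[[0.044,0.001,0.027],[0.089,0.002,0.053],[0.133,0.003,0.08],[0.133,0.003,0.11],[0.133,0.003,0.147]]' --twist '[[-0.001,0,-0.001],[-0.001,0,-0.003],[-0.002,0,-0.004],[-0.002,0,-0.004],[-0.002,0,-0.004]]' --fingers '[0.5,0.5,0.5,0.5,0.5]'

```text
time: 7.82
ee_pos: [0.505, 0.0811, 0.1099]
ee_rot: [0.001, 0.105, 0.994, 0.001]
contact_force: [-0.0, -0.1, -2.9]
width: 0.649
grasp_force: 45.1
```

```bash
python3 m.py f
python3 - <<'E'
from w import *
z=np.load("f.npz");Q,P=z["Q"],z["P"]
print(pose()[0])
f=abs(P[...,2]-.06)<.004
for x in np.arange(-.03,.08,.01):
    q=Q[f&(abs(Q[...,0]-x)<.002)&(abs(Q[...,1])<.06)][:,1]
    if len(q)>10: a,b=q[q<0],q[q>0];print(x.round(2),len(q),[np.round([c.min(),c.max()],4) for c in(a,b) if len(c)])
q=Q[f&(abs(Q[...,1])<.04)&(Q[...,0]>.03)];print("far x",np.percentile(q[:,0],[1,50,99]) if len(q) else None)
plan([((.5045,.0806,.083),Rd(77.9))],step=.006)
E
```

```text
[0.50495719 0.0810985  0.10985435] [9.38752988e-04 1.04820913e-01 9.94490543e-01 5.04207747e-04] 0.6489790597601663
blocktop z -0.0003155784903339393 [[-0.0386 -0.0259 -0.002 ]
 [ 0.0528  0.0269  0.0047]]
block rect(tool mm) 10466 ((5.0638885498046875, 2.0372753143310547), (95.06303405761719, 54.72456741333008), 0.1620662659406662)
tilt [ 0.00779236 -0.0010145  -0.00032385]
frame rect(tool mm) 10721 ((3.0250396728515625, 0.8214111328125), (138.95126342773438, 94.57941436767578), 0.028119871392846107) 0.05995518489591725
frame world ((502.26788330078125, 82.57412719726562), (94.5794677734375, 138.95721435546875), 77.93762969970703)
bed z nan
[0.50335909 0.08074582 0.10663803]
-0.01 39 [array([-0.0461, -0.043 ]), array([0.0465, 0.048 ])]
0.0 189 [array([-0.0463, -0.0374]), array([0.0405, 0.0476])]
0.01 202 [array([-0.0463, -0.0372]), array([0.0404, 0.0476])]
0.02 222 [array([-0.0464, -0.0369]), array([0.0403, 0.0477])]
0.03 222 [array([-0.0464, -0.0369]), array([0.0403, 0.0476])]
0.04 296 [array([-0.0464, -0.0345]), array([0.038 , 0.0478])]
0.05 503 [array([-0.0462, -0.0301]), array([0.0316, 0.0477])]
0.06 1424 [array([-0.0463, -0.    ]), array([0.0004, 0.048 ])]
0.07 1714 [array([-0.0464, -0.    ]), array([0.0005, 0.0479])]
far x [0.03615867 0.06331448 0.07240753]
T [[-0.0, 0.0, 0.008], [-0.001, 0.0, 0.016], [-0.001, 0.0, 0.024], [-0.002, 0.0, 0.032], [-0.002, 0.0, 0.032]]
W [[-0.0, -0.001, 0.001], [-0.001, -0.003, 0.001], [-0.001, -0.004, 0.002], [-0.002, -0.005, 0.002], [-0.002, -0.005, 0.002]]
  return _methods._mean(a, axis=axis, dtype=dtype,
  ret = ret.dtype.type(ret / rcount)
```

View pics/f.png

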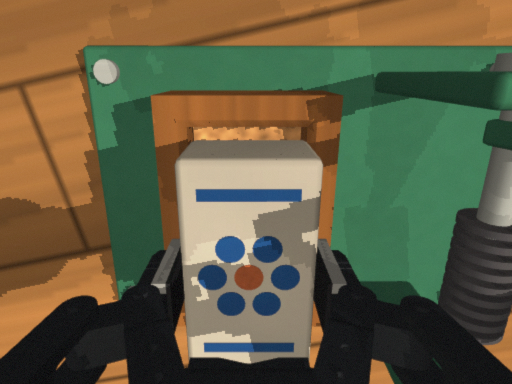

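The block hangs over the recess, well aligned. The frame shows at columns 153–342 and the block at 178–322. The arm was still settling when I took this, so I'll hold once and re-measure.

>>> jog_arm --translation '[[0,0,0],[0,0,0],[0,0,0],[0,0,0],[0,0,0]]' --twist '[[0,0,0],[0,0,0],[0,0,0],[0,0,0],[0,0,0]]' --fingers '[0.5,0.5,0.5,0.5,0.5]'

```text
time: 8.5
ee_pos: [0.505, 0.0816, 0.1101]
ee_rot: [0.0, 0.104, 0.995, 0.001]
contact_force: [0.1, 0.1, -3.0]
width: 0.643
grasp_force: 44.9
```

```bash
python3 m.py g 2>/dev/null; python3 m2.py g | head -1
python3 - <<'E'
from h import *
print(pose()[0])
E
```

```text
[0.50498235 0.08157414 0.1101138 ] [3.36312123e-04 1.03743966e-01 9.94603843e-01 5.21668095e-04] 0.6426531254719192
blocktop z -0.00033525274206900934 [[-0.0386 -0.0259 -0.0019]
 [ 0.0528  0.0269  0.0047]]
block rect(tool mm) 10414 ((5.177558898925781, 1.9634437561035156), (95.15536499023438, 54.82958984375), 0.17384763062000275)
tilt [ 0.00784335 -0.00081591 -0.0003427 ]
frame rect(tool mm) 10671 ((3.21881103515625, 0.3167457580566406), (138.3589630126953, 94.47766876220703), 0.18768718838691711) 0.05995479307455401
frame world ((501.9381103515625, 82.59776306152344), (94.47858428955078, 138.35861206054688), 77.90276336669922)
bed z nan
red 578 [ 0.0030067   0.00162758 -0.00061105]
[0.50492235 0.08154774 0.11004426]
```

>>> jog_arm --translation '[[0.0003,-0.0017,0],[0.0003,-0.0017,0.009],[0.0003,-0.0017,0.018],[0.0003,-0.0017,0.027],[0.0003,-0.0017,0.035]]' --twist '[[0,0,-0.003],[0,0,-0.005],[0,0,-0.005],[0,0,-0.005],[0,0,-0.005]]' --fingers '[0.5,0.5,0.5,0.5,0.5]'

```text
time: 9.18
ee_pos: [0.5042, 0.0804, 0.0829]
ee_rot: [-0.0, 0.102, 0.995, 0.0]
contact_force: [0.2, -0.1, -4.4]
width: 0.643
grasp_force: 45.0
```

>>> jog_arm --translation '[[0,0,0],[0,0,0.001],[0,0,0.001],[0,0,0.0015],[0,0,0.0015]]' --twist '[[0,0,0],[0,0,0],[0,0,0],[0,0,0],[0,0,0]]' --fingers '[0.5,0.5,0.5,0.5,0.5]'

```text
time: 9.8
ee_pos: [0.5044, 0.0804, 0.0825]
ee_rot: [0.0, 0.102, 0.995, 0.0]
contact_force: [-1.3, 0.1, -2.8]
width: 0.644
grasp_force: 45.0
```

>>> jog_arm --translation '[[0,0,0.001],[0,0,0.0015],[0,0,0.0015],[0,0,0.0015],[0,0,0.0015]]' --twist '[[0,0,0],[0,0,0],[0,0,0],[0,0,0],[0,0,0]]' --fingers '[0.5,0.5,0.5,0.3,0.2]'

```text
time: 10.42
ee_pos: [0.5046, 0.0804, 0.0815]
ee_rot: [0.0, 0.103, 0.995, 0.001]
contact_force: [0.3, 0.1, 0.6]
width: 0.8
grasp_force: 0.0
```

>>> jog_arm --translation '[[0,0,-0.01],[0,0,-0.03],[0,0,-0.06],[0,0,-0.09],[0,0,-0.09]]' --twist '[[0,0,0],[0,0,0],[0,0,0],[0,0,0],[0,0,0]]' --fingers '[0.05,0,0,0,0]'

```text
time: 11.05
ee_pos: [0.5055, 0.0805, 0.1512]
ee_rot: [0.002, 0.103, 0.995, 0.001]
contact_force: [0.2, 0.4, -0.5]
width: 0.999
grasp_force: 0.0
```

Run:
```python
from w import *
p,r,s,im,P,Q=wrist("k");print(p,s["width"])
for nm,lo,hi,rad in(("block",.072,.09,.065),("frame",.056,.064,.09)):
    f=(P[...,2]>lo)&(P[...,2]<hi)&(np.hypot(P[...,0]-.502,P[...,1]-.082)<rad)
    f=cv2.morphologyEx(f.astype(np.uint8),cv2.MORPH_OPEN,np.ones((5,5)))>0
    q=P[f];print(nm,cv2.minAreaRect((q[:,:2]*1000).astype(np.float32)),np.median(q[:,2]),np.linalg.lstsq(np.c_[q[:,:2],np.ones(len(q))],q[:,2],rcond=None)[0])
# grip seen from scene cam
im,d=ctrl.grab_frame("top");T=pts("top",d)
u=np.array([np.cos(np.deg2rad(77.9)),np.sin(np.deg2rad(77.9)),0]);o=np.array([.5048,.0804,0])
X=(T-o)@u;Y=(T-o)@np.array([-u[1],u[0],0])
m=(abs(Y)<.04)&(X>.1)&(X<.2)&(T[...,2]>.25);print("grip X,Y,Z",X[m].min(),X[m].max(),np.median(X[m]),T[m][:,2].max(),np.median(Y[m]))
```

```text
[0.50552595 0.08048536 0.15121608] 0.9988935690992375
block ((501.6026306152344, 82.72329711914062), (56.175106048583984, 99.77336120605469), 78.18119049072266) 0.08147778647114023 [ 0.00570487 -0.00011938  0.07854365]
frame ((502.0104064941406, 82.51602172851562), (94.56797790527344, 138.5130157470703), 77.89998626708984) 0.059882230832449396 [-8.30271601e-05  5.32681105e-04  5.97106187e-02]
grip X,Y,Z 0.14516065223831648 0.16722653153808395 0.15369885711158499 0.30332421715409863 0.0006430621089078931
```

View pics/k.png

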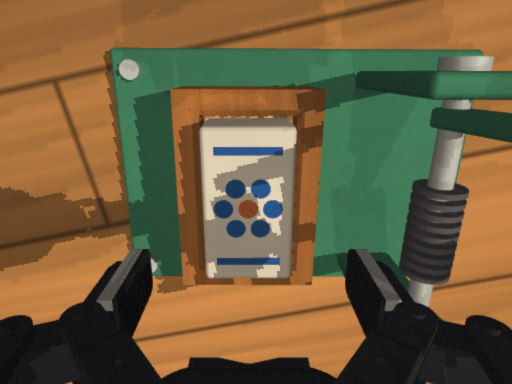

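The block sits squarely in the recess, within 0.5 mm and standing 21.6 mm proud; its dot is at (248,209). Next is the lever grip.

```bash
cat >> h.py <<'E'
U=np.array([np.cos(np.deg2rad(77.9)),np.sin(np.deg2rad(77.9)),0]);O=np.array([.5046,.0804,0])
def bar(th,dz=.003,r=.19):
    return O+U*(.1+r*np.sin(.3-th))+[0,0,.105+r*np.cos(.3-th)+dz]
E
python3 - <<'E'
from h import *
p,r,s=pose();t=Rd(77.9);b=bar(0);print(p,b)
plan([(p+[0,0,.21],t),(b+[0,0,.074],t),(b,t)],step=.05)
E
```

```text
[0.5044212  0.08040516 0.14933434] [0.5373317  0.23307972 0.28951393]
T [[-0.0, 0.0, -0.056], [-0.0, 0.0, -0.112], [-0.0, 0.0, -0.168], [-0.0, 0.0, -0.224], [-0.0, 0.0, -0.28]]
W [[0.001, 0.0, 0.002], [0.001, 0.001, 0.005], [0.002, 0.001, 0.007], [0.002, 0.002, 0.01], [0.003, 0.002, 0.012]]
T [[-0.0, 0.052, -0.001], [-0.0, 0.104, -0.003], [-0.0, 0.156, -0.004], [-0.0, 0.208, -0.006], [-0.0, 0.208, 0.044]]
W [[-0.0, -0.0, 0.0], [-0.0, -0.0, 0.0], [-0.0, -0.0, 0.0], [-0.0, -0.0, 0.0], [-0.0, -0.0, 0.0]]
T [[0.0, 0.0, 0.049], [0.0, 0.0, 0.049], [0.0, 0.0, 0.049], [0.0, 0.0, 0.049], [0.0, 0.0, 0.049]]
W [[0.0, 0.0, 0.0], [0.0, 0.0, 0.0], [0.0, 0.0, 0.0], [0.0, 0.0, 0.0], [0.0, 0.0, 0.0]]
```

>>> jog_arm --translation '[[0,0,-0.056],[0,0,-0.112],[0,0,-0.168],[0,0,-0.224],[0,0,-0.28]]' --twist '[[0.001,0,0.002],[0.001,0.001,0.005],[0.002,0.001,0.007],[0.002,0.002,0.01],[0.003,0.002,0.012]]' --fingers '[0,0,0,0,0]'

```text
time: 11.78
ee_pos: [0.5039, 0.0801, 0.3596]
ee_rot: [-0.001, 0.105, 0.994, -0.0]
contact_force: [0.6, -0.6, -0.4]
width: 0.999
grasp_force: 0.0
```

>>> jog_arm --translation '[[0,0.052,0],[0,0.104,0],[0,0.156,-0.002],[0,0.208,-0.004],[0,0.208,-0.004]]' --twist '[[0,0,0],[0,0,0],[0,0,0],[0,0,0],[0,0,0]]' --fingers '[0,0,0,0,0]'

```text
time: 12.4
ee_pos: [0.5364, 0.2362, 0.3601]
ee_rot: [-0.002, 0.103, 0.995, -0.0]
contact_force: [-0.2, -0.1, 0.7]
width: 1.0
grasp_force: 0.0
```

Run:
```python
from w import *
p,r,s,im,P,Q=wrist("n");b=bar(0);print(p,s["ee_rot"])
X=(P-O)@U;Y=(P-O)@np.array([-U[1],U[0],0]);Z=P[...,2]
for y in(-.03,0,.03):
    m=(abs(Y-y)<.006)&(Z>.265)&(Z<.31)&(abs(X-.156)<.03)
    if m.sum()>20: print(y,m.sum(),np.percentile(X[m],[1,50,99]).round(4),np.percentile(Z[m],[50,99]).round(4))
m=(Z>.27)&(Z<.31)&(abs(X-.156)<.04);print("Y span",np.percentile(Y[m],[1,99]))
plan([(b,Rd(77.9))],step=.03)
```

```text
[0.53642487 0.23622804 0.36011042] [-1.69997409e-03  1.03021247e-01  9.94677678e-01 -2.20908909e-04]
-0.03 549 [0.1477 0.158  0.1682] [0.2957 0.2983]
0 629 [0.1475 0.158  0.1684] [0.2956 0.2982]
0.03 725 [0.1474 0.158  0.1684] [0.2958 0.2982]
Y span [-0.0567972   0.06620353]
T [[-0.0, -0.0, 0.031], [-0.001, -0.0, 0.063], [-0.001, -0.001, 0.094], [-0.001, -0.001, 0.094], [-0.001, -0.001, 0.094]]
W [[-0.001, -0.002, 0.002], [-0.003, -0.004, 0.003], [-0.004, -0.006, 0.005], [-0.004, -0.006, 0.005], [-0.004, -0.006, 0.005]]
```

View pics/n.png

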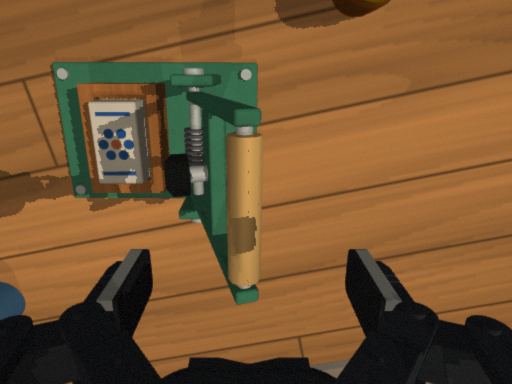

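The wooden grip is between the open fingers at (243,210), with a measured X of 0.158 and a top height of 0.298, as predicted. Now I'll descend and grip it.

>>> jog_arm --translation '[[0,0,0.031],[0,0,0.063],[-0.001,-0.001,0.094],[-0.001,-0.001,0.094],[-0.001,-0.001,0.094]]' --twist '[[0,0,0],[-0.003,-0.004,0.003],[-0.004,-0.006,0.005],[-0.004,-0.006,0.005],[-0.004,-0.006,0.005]]' --fingers '[0,0,0,0,0.3]'

```text
time: 13.08
ee_pos: [0.5379, 0.2312, 0.292]
ee_rot: [0.001, 0.107, 0.994, 0.001]
contact_force: [1.1, -0.1, -0.1]
width: 0.814
grasp_force: 0.0
```

>>> jog_arm --translation '[[0,0,0],[0,0,0],[0,0,0],[0,0,0],[0,0,0]]' --twist '[[0,0,0],[0,0,0],[0,0,0],[0,0,0],[0,0,0]]' --fingers '[0.6,0.9,0.9,0.9,0.9]' --force 40

```text
time: 13.7
ee_pos: [0.5378, 0.2324, 0.2917]
ee_rot: [0.002, 0.106, 0.994, 0.001]
contact_force: [1.0, 2.6, 3.7]
width: 0.243
grasp_force: 39.2
```

```bash
cat > arc.py <<'E'
from h import *
import sys
# arc rows from current commanded angle a to b in n rows; jog deltas relative to the arc point at a (tool down)
def arc(ths):
    t=Rd(77.9);a=ths[0];out=[]
    for c in range(1,len(ths),5):
        ch=ths[c:c+5];print(np.round(ch,3),[[float(v) for v in np.round(t.inv().apply(bar(x)-bar(a))/.75,3)] for x in ch]);a=ch[-1]
p,r,s=pose();X=(p-O)@U-.1;print("X,Y,Z",X+.1,(p-O)@[-U[1],U[0],0],p[2],"th",.3-np.arctan2(X,p[2]-.108),"rad",np.hypot(X,p[2]-.108),s["contact_force"],s["width"])
a,b,st=map(float,sys.argv[1:4]);n=int(round((b-a)/st));arc(np.linspace(a,b,abs(n)+1))
E
python3 arc.py 0 1.5 .075
```

```text
X,Y,Z 0.15562781982746404 -0.0005976053233059525 0.29170199326651153 th 0.005962139483837614 rad 0.19193977354588665 [0.97762948 2.60761889 3.71165665] 0.24319439267219586
[0.075 0.15  0.225 0.3   0.375] [[-0.0, -0.018, -0.005], [-0.0, -0.037, -0.008], [-0.0, -0.056, -0.011], [-0.0, -0.075, -0.011], [-0.0, -0.094, -0.011]]
[0.45  0.525 0.6   0.675 0.75 ] [[-0.0, -0.019, 0.002], [0.0, -0.038, 0.006], [-0.0, -0.056, 0.011], [-0.0, -0.074, 0.017], [-0.0, -0.091, 0.025]]
[0.825 0.9   0.975 1.05  1.125] [[0.0, -0.017, 0.009], [0.0, -0.033, 0.019], [0.0, -0.048, 0.03], [0.0, -0.062, 0.043], [0.0, -0.076, 0.056]]
[1.2   1.275 1.35  1.425 1.5  ] [[0.0, -0.012, 0.014], [0.0, -0.024, 0.03], [0.0, -0.034, 0.046], [0.0, -0.042, 0.063], [0.0, -0.05, 0.08]]
```

>>> jog_arm --translation '[[0,-0.018,-0.005],[0,-0.037,-0.008],[0,-0.056,-0.011],[0,-0.075,-0.011],[0,-0.094,-0.011]]' --twist '[[0,0,0],[0,0,0],[0,0,0],[0,0,0],[0,0,0]]' --fingers '[0.9,0.9,0.9,0.9,0.9]'

```text
time: 14.32
ee_pos: [0.5226, 0.1617, 0.2995]
ee_rot: [0.001, 0.107, 0.994, 0.001]
contact_force: [5.8, 1.7, -5.1]
width: 0.245
grasp_force: 39.2
```

>>> jog_arm --translation '[[0,-0.019,0.002],[0,-0.038,0.006],[0,-0.056,0.011],[0,-0.074,0.017],[0,-0.091,0.025]]' --twist '[[0,0,0],[0,0,0],[0,0,0],[0,0,0],[0,0,0]]' --fingers '[0.9,0.9,0.9,0.9,0.9]'

```text
time: 14.95
ee_pos: [0.5084, 0.0953, 0.2803]
ee_rot: [0.002, 0.107, 0.994, 0.001]
contact_force: [7.4, 2.2, -1.4]
width: 0.243
grasp_force: 39.8
```

```bash
python3 arc.py .75 .8 .05
```

```text
X,Y,Z 0.015382062640267993 -0.0005939911527925003 0.2803333764623789 th 0.7564322387366667 rad 0.19198694738429364 [ 7.42211263  2.22403863 -1.40025175] 0.24299958447961809
[0.8] [[0.0, -0.011, 0.006]]
```

>>> jog_arm --translation '[[0,-0.017,0.009],[0,-0.033,0.019],[0,-0.048,0.03],[0,-0.062,0.043],[0,-0.076,0.056]]' --twist '[[0,0,0],[0,0,0],[0,0,0],[0,0,0],[0,0,0]]' --fingers '[0.9,0.9,0.9,0.9,0.9]'

```text
time: 15.58
ee_pos: [0.4968, 0.0406, 0.2383]
ee_rot: [0.002, 0.107, 0.994, 0.001]
contact_force: [8.1, 6.4, -3.9]
width: 0.241
grasp_force: 39.6
```

>>> jog_arm --translation '[[0,-0.012,0.014],[0,-0.024,0.03],[0,-0.034,0.046],[0,-0.042,0.063],[0,-0.05,0.08]]' --twist '[[0,0,0],[0,0,0],[0,0,0],[0,0,0],[0,0,0]]' --fingers '[0.9,0.9,0.9,0.9,0.9]'

```text
time: 16.2
ee_pos: [0.4891, 0.0043, 0.1784]
ee_rot: [0.002, 0.106, 0.994, 0.001]
contact_force: [6.3, 6.5, 1.5]
width: 0.239
grasp_force: 40.0
```

```bash
python3 arc.py 1.5 1.9 .02
```

```text
X,Y,Z -0.07763911323087966 -0.0007608725616076034 0.17835359597048367 th 1.4937015772273978 rad 0.19106355752846052 [6.2515728  6.52546659 1.51040857] 0.23916981756172312
[1.52 1.54 1.56 1.58 1.6 ] [[-0.0, -0.002, 0.005], [-0.0, -0.003, 0.01], [-0.0, -0.005, 0.014], [-0.0, -0.007, 0.019], [-0.0, -0.008, 0.024]]
[1.62 1.64 1.66 1.68 1.7 ] [[0.0, -0.001, 0.005], [-0.0, -0.003, 0.01], [0.0, -0.004, 0.015], [0.0, -0.005, 0.02], [0.0, -0.006, 0.025]]
[1.72 1.74 1.76 1.78 1.8 ] [[-0.0, -0.001, 0.005], [-0.0, -0.002, 0.01], [-0.0, -0.002, 0.015], [-0.0, -0.003, 0.02], [-0.0, -0.003, 0.025]]
[1.82 1.84 1.86 1.88 1.9 ] [[-0.0, -0.0, 0.005], [-0.0, -0.001, 0.01], [0.0, -0.001, 0.015], [0.0, -0.001, 0.02], [0.0, -0.001, 0.025]]
```

>>> jog_arm --translation '[[0,-0.002,0.005],[0,-0.003,0.01],[0,-0.005,0.014],[0,-0.007,0.019],[0,-0.008,0.024]]' --twist '[[0,0,0],[0,0,0],[0,0,0],[0,0,0],[0,0,0]]' --fingers '[0.9,0.9,0.9,0.9,0.9]'

```text
time: 16.82
ee_pos: [0.4878, -0.0013, 0.1606]
ee_rot: [0.002, 0.106, 0.994, 0.001]
contact_force: [4.6, 4.0, 3.4]
width: 0.245
grasp_force: 40.1
```

>>> jog_arm --translation '[[0,-0.001,0.005],[0,-0.003,0.01],[0,-0.004,0.015],[0,-0.005,0.02],[0,-0.006,0.025]]' --twist '[[0,0,0],[0,0,0],[0,0,0],[0,0,0],[0,0,0]]' --fingers '[0.9,0.9,0.9,0.9,0.9]'

```text
time: 17.45
ee_pos: [0.487, -0.0054, 0.1421]
ee_rot: [0.002, 0.106, 0.994, 0.001]
contact_force: [3.6, 6.0, 8.7]
width: 0.243
grasp_force: 40.6
```

```bash
python3 arc.py 1.7 1.8 .01
```

```text
X,Y,Z -0.0875870258505593 -0.0007876111953553887 0.14212161281868702 th 1.6908660388685555 rad 0.19066509048278027 [3.6100804  5.99392283 8.66898684] 0.24347064659561476
[1.71 1.72 1.73 1.74 1.75] [[0.0, -0.0, 0.002], [-0.0, -0.001, 0.005], [0.0, -0.001, 0.008], [-0.0, -0.002, 0.01], [0.0, -0.002, 0.013]]
[1.76 1.77 1.78 1.79 1.8 ] [[-0.0, -0.0, 0.003], [-0.0, -0.001, 0.005], [-0.0, -0.001, 0.008], [-0.0, -0.001, 0.01], [-0.0, -0.001, 0.013]]
```

>>> jog_arm --translation '[[0,0,0.002],[0,-0.001,0.005],[0,-0.001,0.008],[0,-0.002,0.01],[0,-0.002,0.013]]' --twist '[[0,0,0],[0,0,0],[0,0,0],[0,0,0],[0,0,0]]' --fingers '[0.9,0.9,0.9,0.9,0.9]'

```text
time: 18.08
ee_pos: [0.4867, -0.0067, 0.1326]
ee_rot: [0.002, 0.106, 0.994, 0.001]
contact_force: [3.3, 5.2, 8.9]
width: 0.243
grasp_force: 40.7
```

>>> jog_arm --translation '[[0,0,0.003],[0,0,0.005],[0,-0.001,0.008],[0,-0.001,0.01],[0,-0.001,0.013]]' --twist '[[0,0,0],[0,0,0],[0,0,0],[0,0,0],[0,0,0]]' --fingers '[0.9,0.9,0.9,0.9,0.9]'

```text
time: 18.7
ee_pos: [0.4866, -0.0076, 0.1228]
ee_rot: [0.002, 0.106, 0.994, 0.001]
contact_force: [4.2, 4.9, 10.0]
width: 0.246
grasp_force: 40.7
```

```bash
python3 arc.py 1.8 1.95 .006|head -2
python3 - <<'E'
from h import *
i=[ctrl.grab_frame("top"),ctrl.camera_info("top")];P=pts("top",i[0][1])
X=(P-O)@U;Y=(P-O)@np.array([-U[1],U[0],0])
for a,b in((-.022,-.012),(-.01,.0),(.01,.02)):
  for c in((-.042,-.03),(.03,.042)):
    m=(X>a)&(X<b)&(Y>c[0])&(Y<c[1]);print(a,c,np.median(P[m][:,2]).round(4),m.sum())
m=(abs(abs(Y)-.061)<.003)&(abs(X)<.03);print("frame",np.median(P[m][:,2]))
E
```

```text
X,Y,Z -0.0898673629358954 -0.000808111239575398 0.12284059451757437 th 1.7927919663784284 rad 0.19044647214864885 [ 4.19031191  4.89859807 10.03081982] 0.24646436738268984
[1.806 1.812 1.818 1.824 1.83 ] [[0.0, -0.0, 0.002], [0.0, -0.0, 0.003], [-0.0, -0.0, 0.005], [-0.0, -0.0, 0.006], [0.0, -0.0, 0.008]]
-0.022 (-0.042, -0.03) nan 0
-0.022 (0.03, 0.042) nan 0
-0.01 (-0.042, -0.03) nan 0
-0.01 (0.03, 0.042) 0.1199 12
0.01 (-0.042, -0.03) 0.1189 7
0.01 (0.03, 0.042) 0.1156 6
frame 0.11987341083206904
  return _methods._mean(a, axis=axis, dtype=dtype,
  ret = ret.dtype.type(ret / rcount)
```

>>> jog_arm --translation '[[0,0,0.002],[0,0,0.003],[0,0,0.005],[0,0,0.006],[0,0,0.008]]' --twist '[[0,0,0],[0,0,0],[0,0,0],[0,0,0],[0,0,0]]' --fingers '[0.9,0.9,0.9,0.9,0.9]'

```text
time: 19.38
ee_pos: [0.4865, -0.0079, 0.1169]
ee_rot: [0.002, 0.106, 0.994, 0.001]
contact_force: [3.7, 5.0, 9.2]
width: 0.242
grasp_force: 40.7
```

>>> jog_arm --translation '[[0,0,0.001],[0,0,0.002],[0,0,0.003],[0,0,0.004],[0,0,0.004]]' --twist '[[0,0,0],[0,0,0],[0,0,0],[0,0,0],[0,0,0]]' --fingers '[0.9,0.9,0.9,0.9,0.9]'

```text
time: 20.0
ee_pos: [0.4865, -0.008, 0.1138]
ee_rot: [0.002, 0.106, 0.994, 0.001]
contact_force: [3.8, 3.9, 8.4]
width: 0.239
grasp_force: 40.7
```

>>> jog_arm --translation '[[0,0,0.001],[0,0,0.002],[0,0,0.003],[0,0,0.004],[0,0,0.004]]' --twist '[[0,0,0],[0,0,0],[0,0,0],[0,0,0],[0,0,0]]' --fingers '[0.9,0.9,0.9,0.9,0.9]'

```text
time: 20.62
ee_pos: [0.4865, -0.008, 0.1108]
ee_rot: [0.002, 0.106, 0.994, 0.001]
contact_force: [2.5, 4.2, 8.8]
width: 0.24
grasp_force: 40.7
```

>>> jog_arm --translation '[[0,0,0.001],[0,0,0.002],[0,0,0.003],[0,0,0.004],[0,0,0.004]]' --twist '[[0,0,0],[0,0,0],[0,0,0],[0,0,0],[0,0,0]]' --fingers '[0.9,0.9,0.9,0.9,0.9]'

```text
time: 21.25
ee_pos: [0.4865, -0.008, 0.1078]
ee_rot: [0.002, 0.106, 0.994, 0.001]
contact_force: [2.8, 3.9, 9.6]
width: 0.243
grasp_force: 40.7
```

>>> jog_arm --translation '[[0,0,0.001],[0,0,0.002],[0,0,0.003],[0,0,0.004],[0,0,0.004]]' --twist '[[0,0,0],[0,0,0],[0,0,0],[0,0,0],[0,0,0]]' --fingers '[0.9,0.9,0.9,0.9,0.9]'

```text
time: 21.88
ee_pos: [0.4865, -0.008, 0.1048]
ee_rot: [0.002, 0.106, 0.994, 0.001]
contact_force: [2.9, 4.4, 9.6]
width: 0.242
grasp_force: 40.7
```

>>> jog_arm --translation '[[0,0,0.001],[0,0,0.002],[0,0,0.003],[0,0,0.004],[0,0,0.004]]' --twist '[[0,0,0],[0,0,0],[0,0,0],[0,0,0],[0,0,0]]' --fingers '[0.9,0.9,0.9,0.9,0.9]'

```text
time: 22.5
ee_pos: [0.4865, -0.0079, 0.102]
ee_rot: [0.002, 0.106, 0.994, 0.001]
contact_force: [3.2, 5.7, 13.0]
width: 0.235
grasp_force: 41.0
```

>>> jog_arm --translation '[[0,0,0.001],[0,0,0.001],[0,0,0.002],[0,0,0.002],[0,0,0.002]]' --twist '[[0,0,0],[0,0,0],[0,0,0],[0,0,0],[0,0,0]]' --fingers '[0.9,0.9,0.9,0.9,0.9]'

```text
time: 23.12
ee_pos: [0.4866, -0.0078, 0.1008]
ee_rot: [0.002, 0.106, 0.994, 0.001]
contact_force: [0.2, 4.7, 17.0]
width: 0.243
grasp_force: 41.4
```

The force has risen at the predicted 3.3 N/mm, from 9.6 to 17 N, so the block has bottomed out. I'll hold, then ease back.

>>> jog_arm --translation '[[0,0,0],[0,0,0],[0,0,0],[0,0,0],[0,0,0]]' --twist '[[0,0,0],[0,0,0],[0,0,0],[0,0,0],[0,0,0]]' --fingers '[0.9,0.9,0.9,0.9,0.9]'

```text
time: 23.75
ee_pos: [0.4865, -0.0078, 0.1008]
ee_rot: [0.002, 0.106, 0.994, 0.001]
contact_force: [1.9, 4.0, 16.9]
width: 0.244
grasp_force: 41.4
```

```bash
python3 arc.py 1.91 .02 .07; cat > /dev/null; python3 arc.py 1.91 1.81 -.02;python3 arc.py 1.81 0.01 -.072
```

```text
X,Y,Z -0.09005587569550691 -0.000822314699176447 0.10079031429772065 th 1.9087127044869534 rad 0.19019257465608805 [ 1.8613997   4.03969353 16.86686113] 0.24358728616854383
[1.84 1.77 1.7  1.63 1.56] [[-0.0, -0.0, -0.018], [-0.0, 0.001, -0.035], [0.0, 0.003, -0.053], [0.0, 0.007, -0.07], [-0.0, 0.012, -0.087]]
[1.49 1.42 1.35 1.28 1.21] [[0.0, 0.006, -0.017], [0.0, 0.013, -0.033], [0.0, 0.021, -0.049], [0.0, 0.031, -0.064], [0.0, 0.041, -0.078]]
[1.14 1.07 1.   0.93 0.86] [[-0.0, 0.011, -0.014], [-0.0, 0.024, -0.026], [-0.0, 0.037, -0.038], [0.0, 0.051, -0.049], [0.0, 0.065, -0.059]]
[0.79 0.72 0.65 0.58 0.51] [[-0.0, 0.015, -0.009], [-0.0, 0.031, -0.017], [-0.0, 0.048, -0.023], [-0.0, 0.065, -0.029], [-0.0, 0.082, -0.033]]
[0.44 0.37 0.3  0.23 0.16] [[0.0, 0.017, -0.003], [0.0, 0.035, -0.005], [0.0, 0.053, -0.006], [-0.0, 0.071, -0.005], [0.0, 0.088, -0.003]]
[0.09 0.02] [[0.0, 0.017, 0.003], [-0.0, 0.035, 0.007]]
X,Y,Z -0.09005587569550691 -0.000822314699176447 0.10079031429772065 th 1.9087127044869534 rad 0.19019257465608805 [ 1.8613997   4.03969353 16.86686113] 0.2435872861685438
[... 323 characters left out ...]
594 1.522 1.45 ] [[0.0, 0.002, -0.018], [-0.0, 0.005, -0.036], [0.0, 0.009, -0.054], [0.0, 0.015, -0.071], [0.0, 0.022, -0.088]]
[1.378 1.306 1.234 1.162 1.09 ] [[0.0, 0.008, -0.016], [0.0, 0.017, -0.032], [0.0, 0.028, -0.047], [-0.0, 0.039, -0.061], [0.0, 0.051, -0.075]]
[1.018 0.946 0.874 0.802 0.73 ] [[-0.0, 0.013, -0.012], [0.0, 0.027, -0.024], [-0.0, 0.042, -0.034], [-0.0, 0.058, -0.044], [-0.0, 0.074, -0.052]]
[0.658 0.586 0.514 0.442 0.37 ] [[-0.0, 0.017, -0.007], [-0.0, 0.034, -0.013], [-0.0, 0.052, -0.017], [0.0, 0.07, -0.021], [-0.0, 0.088, -0.022]]
[0.298 0.226 0.154 0.082 0.01 ] [[0.0, 0.018, -0.001], [0.0, 0.036, 0.0], [0.0, 0.055, 0.002], [0.0, 0.073, 0.005], [0.0, 0.09, 0.01]]
```

>>> jog_arm --translation '[[0,0,-0.005],[0,0,-0.01],[0,0,-0.015],[0,0,-0.02],[0,0,-0.025]]' --twist '[[0,0,0],[0,0,0],[0,0,0],[0,0,0],[0,0,0]]' --fingers '[0.9,0.9,0.9,0.9,0.9]'

```text
time: 24.38
ee_pos: [0.4865, -0.0078, 0.119]
ee_rot: [0.002, 0.106, 0.994, 0.001]
contact_force: [4.5, 4.8, 3.6]
width: 0.239
grasp_force: 40.5
```

>>> jog_arm --translation '[[0,0.002,-0.018],[0,0.005,-0.036],[0,0.009,-0.054],[0,0.015,-0.071],[0,0.022,-0.088]]' --twist '[[0,0,0],[0,0,0],[0,0,0],[0,0,0],[0,0,0]]' --fingers '[0.9,0.9,0.9,0.9,0.9]'

```text
time: 25.0
ee_pos: [0.4897, 0.0072, 0.1853]
ee_rot: [0.002, 0.107, 0.994, 0.001]
contact_force: [6.1, 0.4, 3.7]
width: 0.241
grasp_force: 40.2
```

>>> jog_arm --translation '[[0,0.008,-0.016],[0,0.017,-0.032],[0,0.028,-0.047],[0,0.039,-0.061],[0,0.051,-0.075]]' --twist '[[0,0,0],[0,0,0],[0,0,0],[0,0,0],[0,0,0]]' --fingers '[0.9,0.9,0.9,0.9,0.9]'

```text
time: 25.62
ee_pos: [0.4974, 0.0438, 0.2416]
ee_rot: [0.002, 0.107, 0.994, 0.0]
contact_force: [5.8, -1.6, 3.9]
width: 0.241
grasp_force: 40.4
```

```bash
python3 arc.py 1.09 1.0 -.09; python3 - <<'E' 2>/dev/null
from h import *
im,d=ctrl.grab_frame("top");P=pts("top",d)
X=(P-O)@U;Y=(P-O)@np.array([-U[1],U[0],0])
m=(abs(X)<.024)&(abs(Y)<.045)&(P[...,2]<.1);print("block z",np.percentile(P[m][:,2],[10,50,90]),m.sum())
m=(abs(abs(X)-.041)<.004)&(abs(Y)<.06)&(P[...,2]<.1);print("frame z",np.median(P[m][:,2]),m.sum())
E
```

```text
X,Y,Z -0.03726593402005429 -0.0006658664441211637 0.24157996926609016 th 1.0990064077120905 rad 0.19153470920835078 [ 5.77383389 -1.58343397  3.92721227] 0.24136516738913
[1.] [[-0.0, 0.017, -0.015]]
```

>>> jog_arm --translation '[[0,0.013,-0.012],[0,0.027,-0.024],[0,0.042,-0.034],[0,0.058,-0.044],[0,0.074,-0.052]]' --twist '[[0,0,0],[0,0,0],[0,0,0],[0,0,0],[0,0,0]]' --fingers '[0.9,0.9,0.9,0.9,0.9]'

```text
time: 26.3
ee_pos: [0.509, 0.0975, 0.2812]
ee_rot: [0.002, 0.108, 0.994, -0.0]
contact_force: [1.8, -3.7, 13.6]
width: 0.239
grasp_force: 41.4
```

>>> jog_arm --translation '[[0,0.017,-0.007],[0,0.034,-0.013],[0,0.052,-0.017],[0,0.07,-0.021],[0,0.088,-0.022]]' --twist '[[0,0,0],[0,0,0],[0,0,0],[0,0,0],[0,0,0]]' --fingers '[0.9,0.9,0.9,0.9,0.9]'

```text
time: 26.92
ee_pos: [0.5232, 0.1638, 0.2992]
ee_rot: [0.003, 0.107, 0.994, 0.001]
contact_force: [-2.2, 0.3, 27.7]
width: 0.241
grasp_force: 42.6
```

```bash
python3 arc.py .37 0 -.062; python3 - <<'E' 2>/dev/null
from h import *
for c in("top","scene"):
    im,d=ctrl.grab_frame(c);P=pts(c,d)
    X=(P-O)@U;Y=(P-O)@np.array([-U[1],U[0],0])
    m=(abs(X)<.024)&(abs(Y)<.045)&(P[...,2]<.1);print(c,"block z",m.sum(),np.percentile(P[m][:,2],[10,50,90]))
    m=(abs(abs(X)-.041)<.003)&(abs(Y)<.06)&(P[...,2]<.1);print("frame z",m.sum(),np.median(P[m][:,2]))
E
```

```text
X,Y,Z 0.08547548569879142 -0.0006833568001150814 0.2991969228424806 th 0.3758206289429613 rad 0.19174781568539315 [-2.23932555  0.34254446 27.7233889 ] 0.24101800265755702
[0.308 0.247 0.185 0.123 0.062] [[0.0, 0.016, -0.001], [0.0, 0.031, -0.0], [0.0, 0.047, 0.001], [0.0, 0.062, 0.003], [0.0, 0.078, 0.007]]
[0.] [[0.0, 0.015, 0.004]]
top block z 408 [0.05789318 0.06109284 0.06383963]
frame z 134 0.061186348606310226
scene block z 300 [0.055265   0.05977017 0.06348986]
frame z 81 0.059281973607101746
```

The block is flush: 0.0611 against 0.0612 for the frame. The bar slipped slightly in the pads, so I'll relieve that offset while going home.

>>> jog_arm --translation '[[0,0.016,-0.004],[0,0.031,-0.004],[0,0.047,-0.002],[0,0.062,0],[0,0.078,0.004]]' --twist '[[0,0,0],[0,0,0],[0,0,0],[0,0,0],[0,0,0]]' --fingers '[0.9,0.9,0.9,0.9,0.9]'

```text
time: 27.65
ee_pos: [0.5356, 0.2224, 0.2945]
ee_rot: [0.002, 0.106, 0.994, 0.002]
contact_force: [2.7, 4.0, 10.2]
width: 0.243
grasp_force: 41.2
```

>>> jog_arm --translation '[[0,0.008,0.002],[0,0.015,0.004],[0,0.017,0.004],[0,0.017,0.004],[0,0.017,0.004]]' --twist '[[0,0,0],[0,0,0],[0,0,0],[0,0,0],[0,0,0]]' --fingers '[0.9,0.9,0.9,0.9,0.9]'

```text
time: 28.28
ee_pos: [0.538, 0.2334, 0.2913]
ee_rot: [0.002, 0.107, 0.994, 0.001]
contact_force: [1.0, 0.7, 12.2]
width: 0.245
grasp_force: 41.4
```

```bash
python3 arc.py 0 .1 .1
```

```text
X,Y,Z 0.1565951765910607 -0.0005731759332173736 0.2913209248302858 th 0.0005608323296054651 rad 0.19185821716570978 [ 1.03508068  0.7247762  12.20429291] 0.24547924777901098
[0.1] [[-0.0, -0.025, -0.006]]
```

>>> jog_arm --translation '[[0,0,-0.002],[0,0,-0.002],[0,0,-0.002],[0,0,-0.002],[0,0,-0.002]]' --twist '[[0,0,0],[0,0,0],[0,0,0],[0,0,0],[0,0,0]]' --fingers '[0.9,0.6,0.4,0.2,0]'

```text
time: 28.9
ee_pos: [0.5376, 0.2332, 0.2918]
ee_rot: [0.001, 0.107, 0.994, 0.0]
contact_force: [0.7, 0.4, 0.3]
width: 0.979
grasp_force: 0.0
```

>>> jog_arm --translation '[[0,0,0],[0,0,-0.03],[0,0,-0.08],[0,0,-0.13],[0,0,-0.16]]' --twist '[[0,0,0],[0,0,0],[0,0,0],[0,0,0],[0,0,0]]' --fingers '[0,0,0,0,0]'

```text
time: 29.52
ee_pos: [0.5378, 0.2332, 0.414]
ee_rot: [0.002, 0.107, 0.994, 0.001]
contact_force: [0.6, 0.7, -0.1]
width: 0.996
grasp_force: 0.0
```

Run:
```python
from w import *
p,r,s,im,P,Q=wrist("z");print(p,s["width"],s["contact_force"],s["time"])
X=(P-O)@U;Y=(P-O)@np.array([-U[1],U[0],0]);Z=P[...,2]
m=(abs(Y)<.03)&(Z>.265)&(Z<.31)&(abs(X-.156)<.04);print("bar",np.percentile(X[m],[1,50,99]),np.percentile(Z[m],99))
for nm,mm in(("block",(abs(X)<.022)&(abs(Y)<.045)),("frame",(abs(abs(X)-.041)<.003)&(abs(Y)<.06))):
    m=mm&(Z<.1);print(nm,m.sum(),np.percentile(Z[m],[5,50,95]))
```

```text
[0.53778765 0.2331548  0.41404965] 0.9959061168418497 [ 0.62103949  0.68290863 -0.10502195] 29.525
bar [0.14759253 0.15796854 0.16847731] 0.29818181461721943
block 1997 [0.05850054 0.05997059 0.06141484]
frame 728 [0.05847826 0.05991933 0.06140961]
```

View pics/z.png

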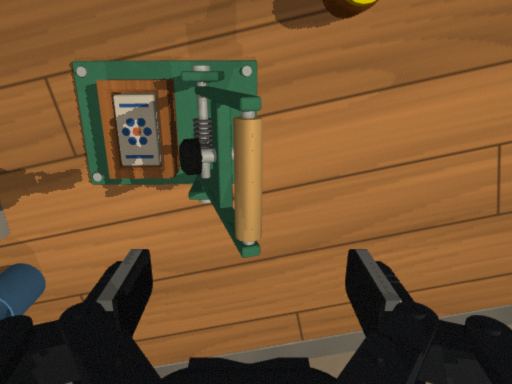

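The block is flush at (137,130), the lever is home at (248,175) and the hand is clear, so I'm handing the job in.

```bash
python3 -c "
from cell import ctrl
print(ctrl.job_done())"
```

```text
the job is handed in; nothing more can be done
None
```

The block is pressed home and flush with the frame (0.0600 m against 0.0599 m in the last image), the lever is back home with the hand clear, and I handed the job in at about 29.5 s of the 72 s allowed; no verdict was returned.

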